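# Reset the hatch stay to its widest hole

## Robot

A 7-joint arm with a two-finger parallel gripper is mounted at the origin on the work surface. World frame = base frame: x ahead of the robot, y to its left, z up, the work surface at z = 0. Lengths are in m, angles in degrees, forces in N, time in s.
With the tool pointing down it reaches from about 0.425 to 0.875 m from the base axis. Payload 4.7 kg.
Tool frame: the origin (TCP) lies on the centre line of the jaws, within the pads' length; the fingertips stand env.nose_length ahead of it and the grasp point (between the pads) lies 8 mm behind it (env.nose_length is the distance from the TCP to the fingertips, in m); y points along the fingers, z is the direction in which the jaws open and shut, and the axes are right-handed (so a half turn about y gives the same grasp; the last joint's range is limited). The gripper opens to 87 mm and grips with 3 to 60 N. Pads are 19 mm wide; open, the fingers measure 117 mm over their backs; the gripper's body (75 mm by 190 mm) begins 51 mm behind the grasp point.
Start: joints at [-65.426, 18.392, -4.016, 83.108, 1.295, 78.541, -3.26], TCP at [0.262, 0.595, 0.234] pointing down, gripper open.
Joint ranges: [-163.93, 163.93], [-17.29, 119.83], [-79.2, 71.16], [3.27, 140.29], [-89.18, 269.18], [5.43, 117.66], [-154.24, 154.24]. Speed limits (degrees/s): [147.25, 147.25, 180, 180, 180, 180, 180].

## Interface

Orientations are given as [roll, pitch, yaw] about the fixed x, y, z axes, in that order (R = Rz(yaw) Ry(pitch) Rx(roll)).
In Python, from cell import env, read_camera, camera_info, job, models gives the robot as it stands.
- The arm moves only by the tool move_arm, never from a script. Its argument "moves" is a list of rows, each a list of 6 numbers: the shift along the tool's x, y, z in mm, then the turn, a rotation vector about the tool's x, y, z in degrees. In form: [[x, y, z, ax, ay, az], ...]. A call has 1 to 20 rows; each row is the pose to reach, as a shift and turn from the pose commanded when the call began, along the tool's axes at that moment; what a row does not reach only later rows make up. A row lasts 1/12 s, in which the tool goes at most 41.7 mm and 7.16 degrees, less where a joint would pass 70% of its speed; a pose out of reach is approached as far as the arm can. A call with a gripper value outside its range is refused whole. "claw" is the finger opening in mm, from 0 to 87, set as the call begins (left out, the last holds). The fingers move at their own pace and stop on an object; "newtons" is the grip in N (left out, the last holds). Time passes only in rows, so rows that repeat a pose let the fingers close. It gives the time, the measured TCP pose, the force and the opening at its end, in the units of the state.
- env.get_obs(): the state, without advancing time (a new reading comes with each control period).
- read_camera(name): name is "side" or "top"; returns (picture, depth): 480x640x3 uint8, red, green, blue; 480x640 float32, m along the optical axis (not along the pixel's ray), 0 where there is no reading.
- camera_info(name): a dict with "fx", "fy", "cx", "cy" (pixels), "R" (3x3) and "t" (3): a world point X has camera coordinates R X + t. Camera axes: x right, y down, z forward; pixel columns grow to the right and rows downward; lengths in m; the calibration is good to about 2 mm. A picture is of the moment at which its call begins. camera_info takes no time and is no camera call.
- job.sign_off(): hands the job in, once; it reports no verdict.
Trained networks look in the newest picture that a camera, given by its name, has taken for a name from the list of things; names that differ only in an ending like _2 or _b are one class to them, and where a whole thing is asked for, a point or a joint stands for the part that bears it (a point fixed in the world has none). Each returns a list of dicts, best first, with "score" (0 to 1); they miss things now and then, are a little off and sometimes report something else, mostly with a low value. They report only what shows in the picture. A call takes as long as a camera call.
- models.spot_in(target, camera): "point" ([x, y, z] in m, in world coordinates, good to about 4 mm: the middle of the surface that is visible of it).
- models.cut_out(target, camera): "mask" (480x640 bool, what is visible of it).
The state is a dict: "time_s": time; "qpos": joint angles; "joint_velocities": joint speeds; "effort": joint torques, N m; "tool_pos": TCP position; "tool_rot": TCP orientation; "force": force on the tool from outside, world axes, zero at the start; "wrist_torque": the same for the moment, N m; "grip_width": finger opening in m.
Only numpy, scipy, OpenCV 4.12 (cv2) and the standard library are available. Lean on these libraries where they do the work, as an engineer would, in place of code of your own. Each camera call takes 0.05 s, during which the arm holds its last target.

## Task

The clear hand-over flap in the counter screen is only ajar. By its red knob, lift the black stay bar up off the brass pin, swing the flap wider, and drop the last hole of the bar, the one nearest the red knob, right down over the pin so that the bar lies level again. Let go of the stay and leave the milk pitcher, the syrup bottle and the tamper where they stand.

Things in the scene. Friction and masses are not known exactly. Their poses are not given: they have to be found in the camera images.
- screen: Fixed low counter screen, 150 mm high, 600 mm long: dark steel sill (26 mm high), two posts, clear panes. Origin on the counter under the middle of the aluminium pin bracket (44 mm wide, 37 mm high) that juts from the sill towards the robot. +x points away from the robot through the opening, square to the screen, whose plane lies 70 mm along +x; +y along it to the hinge post; +z up.
- flap_hinge (a point): Point on the flap's fixed vertical hinge axis, at the height of the bar's pivot (42.5 mm above the counter). The flap is a clear pane in aluminium rails, 235 mm wide, spanning 65 to 149 mm above the counter, hung at one post; it opens away from the robot.
- flap (a joint): Flap hinge angle, rad: 0 as found (0.25 rad ajar), grows as it opens away from the robot (counter-clockwise seen from above), range -0.25 to 0.95. Light friction, about 0.06 N m; it stays where it is left. With the last hole on the pin it reads about 0.49 (pin first in hole 1) or 0.32 (in hole 2).
- stay_pivot (a point): Where the stay bar is pivoted under the flap's bottom rail, 200 mm from the hinge axis, 42.5 mm above the counter. Here the bar can swivel sideways (about a vertical axis, up to 1 rad either way) and be lifted. It moves with the flap.
- stay (a joint): Lift angle of the stay bar about its pivot, rad: 0 = level (its lower stop), grows as the knob end rises, up to 0.6; only the bar's weight (220 g) brings it down. The bar is black, straight, 270 mm long, 32 mm wide, 5 mm thick; from the pivot it runs towards the robot, its underside 40 mm above the counter when level.
- stay_knob (a point): Middle of the grip of the red knob: an upright round post 18 mm in diameter and 50 mm tall on top of the bar, on the centre line 235 mm from the pivot, the free end of the bar. This point is 72.5 mm above the counter when the bar is level; the knob reaches from 45 to 95 mm.
- stay_hole4 (a point): Centre of the last hole, the one to be used, at mid-thickness of the bar, 42.5 mm above the counter when level. Four round 17 mm holes lie on the bar's centre line, 105, 135, 165 and 195 mm (this one) from the pivot; this one is 40 mm from the knob's axis. The pin starts in the first or second and can leave it only if the bar is lifted.
- pin_top (a point): Top of the fixed brass pin: upright, 10 mm in diameter with a round top, 54 mm above the counter, so 14 mm above the underside of the level bar. It stands on the pin bracket; 30 mm from it, on the same bracket, is a flat dark plug that does nothing.
- pitcher: Steel milk pitcher, 84 mm wide, 100 mm tall, with a handle; a bystander. Origin at the centre of its underside.
- syrup: Amber syrup bottle, 66 mm wide, 190 mm tall; a bystander. Origin at the centre of its underside.
- tamper: Dark steel coffee tamper standing on its 58 mm base, 92 mm tall; a bystander. Origin at the centre of its underside.

How it is judged (in metres and radians):
At the end, for the whole second after the job is handed in: The bar's last hole, nearest the knob, is over the pin (centres within 7 mm seen from above), the bar lies level (lift under 0.025 rad) and the flap is at rest (under 0.05 rad/s) (horizontal distance between stay_hole4 and pin_top below 0.007 m and value of joint stay below 0.025 rad and velocity of joint flap between -0.05 and 0.05 rad/s); the robot touches nothing.
It fails at once if the pitcher, bottle or tamper is shifted by more than 30 mm or tipped (distance of any of pitcher, syrup, tamper from where it was at the start of the episode above 0.03 m or angle between any of pitcher, syrup, tamper's own z axis and vertical above 0.4 rad).
It also fails if it takes over 42 s, if anything falls off the work surface, if the arm or the gripper's body presses on something with over 40 N, if the wrist force passes 120 N, or if a joint passes its speed limit or range.

## Working session

There is one attempt and no reset: what is moved stays moved. The work goes in short steps, Python scripts to look and compute and a tool call to move; the robot and the scene stay as the last step left them, time stands still between calls to the robot, and variables do not carry over. Pictures are saved under pics/ and viewed, and the job is handed in when it is done.

Besides the shell and the picture viewer there is one more tool, called after "Call:" as name([rows], argument=value, ...), one row to a line, values as JSON. move_arm: Moves the arm, as the interface text tells. Its arguments: {"type":"object","properties":{"moves":{"type":"array","items":{"type":"array","items":{"type":"number"}}},"claw":{"type":"number"},"newtons":{"type":"number"}},"required":["moves"]}

```bash
ls; mkdir -p pics; python3 - <<'E'
from cell import env, read_camera, camera_info, job, models
import cv2
o=env.get_obs(); print({k:o[k] for k in('time_s','tool_pos','tool_rot','force','grip_width')}, env.nose_length)
for c in('side','top'):
    p,d=read_camera(c); cv2.imwrite(f'pics/{c}0.png',p[:,:,::-1])
    i=camera_info(c); print(c,i)
    for t in('stay_knob','pin_top','stay','stay_hole4','stay_pivot','pitcher','syrup','tamper','screen'):
        try: print(t,[(x['point'],round(x['score'],2)) for x in models.spot_in(t,c)[:2]])
        except Exception as e: print(t,e)
print(env.get_obs()['time_s'])
E
```

```text
pics
{'time_s': 0.0, 'tool_pos': array([0.26177637, 0.59437286, 0.23244173]), 'tool_rot': array([-9.01107761e+01, -4.97966273e-03, -2.37622230e+01]), 'force': array([ 0.18142449, -0.00066505, -0.43176736]), 'grip_width': 0.08700090996665451} 0.011
side {'fx': 452.59760230920386, 'fy': 452.59760230920386, 'cx': 321.3697011060058, 'cy': 233.60411347086776, 'R': array([[ 0.84170345, -0.539852  ,  0.00975309],
       [-0.38956032, -0.61968739, -0.68134447],
       [ 0.37386904,  0.56969058, -0.73189793]]), 't': array([-0.48062188,  0.23936103,  0.8033624 ])}
stay_knob [([0.57, 0.0606, 0.0414], 0.66)]
pin_top [([0.6635, 0.0555, 0.0692], 0.63)]
stay [([0.5666, 0.0632, 0.0425], 0.8)]
stay_hole4 [([0.566, 0.0651, 0.0486], 0.81)]
stay_pivot [([0.5721, 0.0616, 0.0453], 0.97)]
pitcher [([0.663, 0.0551, 0.0712], 0.72), ([0.3558, 0.2482, 0.0656], 0.71)]
syrup [([0.4031, -0.4273, 0.1277], 0.86)]
tamper []
screen [([0.34, -0.2721, 0.0311], 0.63), ([0.666, 0.0563, 0.0714], 0.56)]
top {'fx': 569.1296028732432, 'fy': 569.1296028732432, 'cx': 312.3445144981641, 'cy': 236.56018538374784, 'R': array([[ 0.01376044, -0.99988086, -0.00699446],
       [-0.98359119, -0.01227715, -0.17999345],
       [ 0.17988613,  0.00935648, -0.98364294]]), 't': array([-0.05258317,  0.52624965,  1.07402295])}
stay_knob [([0.5923, 0.0603, 0.0423], 0.61)]
pin_top []
stay [([0.5937, 0.0605, 0.046], 0.65)]
stay_hole4 [([0.6926, 0.076, 0.0816], 0.61), ([0.6164, 0.0608, 0.0386], 0.5)]
stay_pivot []
pitcher [([0.3524, 0.2939, 0.0408], 0.65), ([0.5956, 0.0598, 0.0465], 0.27)]
syrup []
tamper [([0.3443, -0.2488, 0.0272], 0.85), ([0.5897, 0.0591, 0.0435], 0.5)]
screen [([0.6711, 0.0826, 0.0451], 0.89)]
1.0
```

View pics/side0.png

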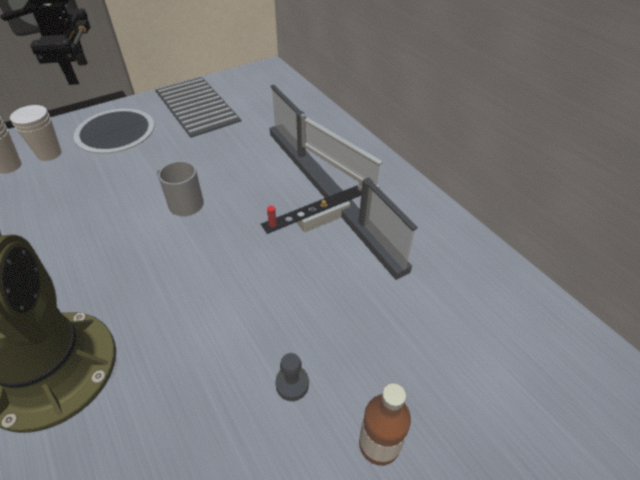

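View pics/top0.png

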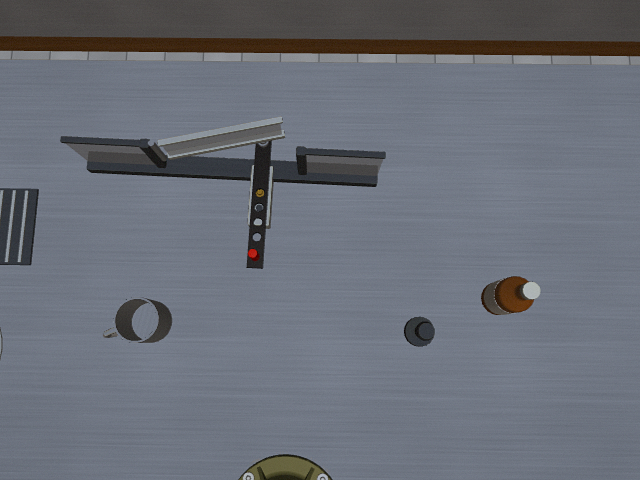

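```bash
cat > h.py <<'E'
from cell import env, read_camera, camera_info, job, models
import numpy as np, cv2
def at_z(c,uv,z):
    i=camera_info(c); R=i['R'];t=i['t']
    d=R.T@np.array([(uv[0]-i['cx'])/i['fx'],(uv[1]-i['cy'])/i['fy'],1]); o=-R.T@t
    return o+d*(z-o[2])/d[2]
def proj(c,X):
    i=camera_info(c); p=i['R']@np.asarray(X)+i['t']; return np.array([i['fx']*p[0]/p[2]+i['cx'],i['fy']*p[1]/p[2]+i['cy']])
def tri(u1,u2):
    A=[];b=[]
    for c,u in(('side',u1),('top',u2)):
        i=camera_info(c);R=i['R'];t=i['t'];x=(u[0]-i['cx'])/i['fx'];y=(u[1]-i['cy'])/i['fy']
        A+= [R[0]-x*R[2],R[1]-y*R[2]]; b+=[x*t[2]-t[0],y*t[2]-t[1]]
    return np.linalg.lstsq(np.array(A),np.array(b),rcond=None)[0]
def crop(c,p,x0,y0,w,h,s,name):
    cv2.imwrite(name,cv2.resize(p[y0:y0+h,x0:x0+w,::-1],None,fx=s,fy=s,interpolation=cv2.INTER_CUBIC))
E
python3 - <<'E'
from h import *
P={c:cv2.imread(f'pics/{c}0.png')[:,:,::-1] for c in('side','top')}
crop('top',P['top'],140,110,180,165,4,'pics/topc.png')
crop('side',P['side'],230,80,190,150,4,'pics/sidec.png')
for c in P:
    p=P[c].astype(int)
    m=(p[...,0]>120)&(p[...,1]<70)&(p[...,2]<70)
    n,l,s,ce=cv2.connectedComponentsWithStats(m.astype(np.uint8)); print(c,[(s[k],ce[k]) for k in range(1,n) if s[k,4]>10])
    m=(p[...,0]>110)&(p[...,0]-p[...,2]>60)&(p[...,1]>70)
    n,l,s,ce=cv2.connectedComponentsWithStats(m.astype(np.uint8)); print(c,'brass',[(s[k],ce[k]) for k in range(1,n) if s[k,4]>4 and 150<ce[k][0]<400 and 170<ce[k][1]<260])
E
```

```text
side [(array([268, 207,   7,  11,  36], dtype=int32), array([270.58333333, 210.55555556]))]
side brass [(array([322, 201,   4,   3,   8], dtype=int32), array([323.25, 201.75])), (array([267, 206,   8,   4,  13], dtype=int32), array([270.69230769, 207.07692308]))]
top [(array([248, 249,   9,   9,  64], dtype=int32), array([252.0625 , 252.84375]))]
top brass [(array([256, 190,   8,   7,  33], dtype=int32), array([259.6969697 , 192.63636364]))]
```

View pics/topc.png

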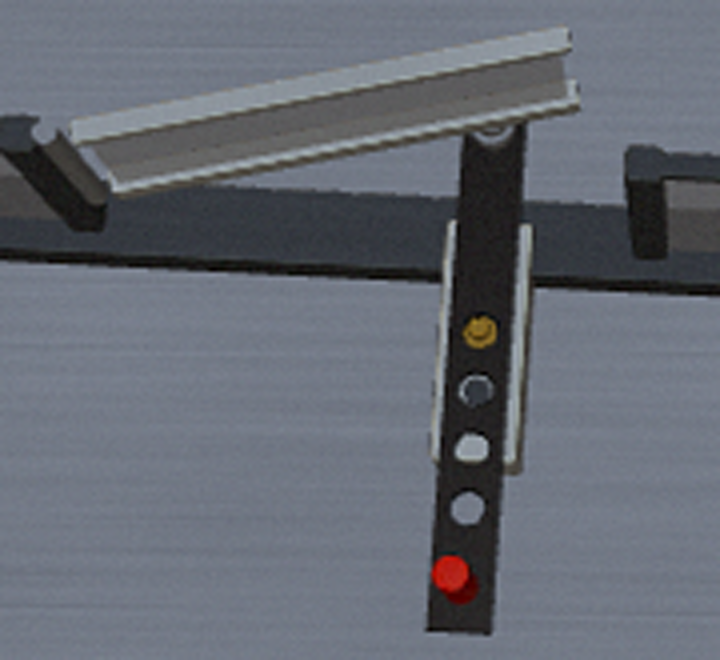

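View pics/sidec.png

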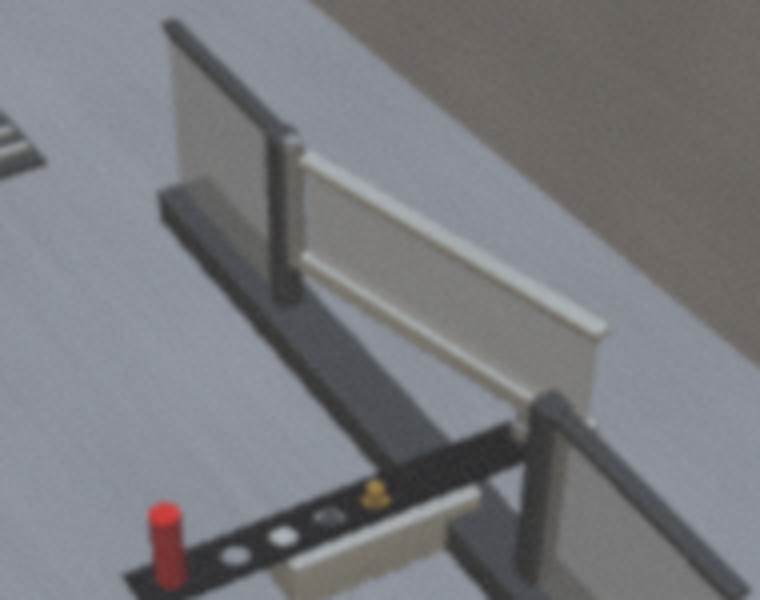

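```bash
python3 - <<'E'
from h import *
np.set_printoptions(precision=4,suppress=True)
t=lambda x,y:(140+(x-1.5)/4,110+(y-1.5)/4); s=lambda x,y:(230+(x-1.5)/4,80+(y-1.5)/4)
kt=at_z('top',t(450,574),.095); ks=at_z('side',s(165,513),.095); print('knob',kt,ks,tri(s(165,513),t(450,574)))
pt=at_z('top',t(480,330),.054); ps=at_z('side',s(376,484),.054); print('pin',pt,ps,tri(s(376,486),t(480,330)))
h3=at_z('top',t(472,448),.0425);h4=at_z('top',t(467,508),.0425);print(h3,h4)
h4s=at_z('side',s(236,555),.0425);h3s=at_z('side',s(284,537),.0425);print(h3s,h4s)
# hinge: bolt cylinder top of post z~.15
print('hinge',at_z('top',t(45,135),.15),at_z('side',s(292,135),.15))
print('pivot',at_z('top',t(492,130),.045))
# flap top rail ends outer
a,b=at_z('top',t(72,132),.149),at_z('top',t(570,40),.149); print(a,b,np.linalg.norm(a-b),np.degrees(np.arctan2(*(b-a)[:2])))
a,b=at_z('top',t(0,260),.0),at_z('top',t(720,295),.0); print('sill dir',np.degrees(np.arctan2((b-a)[0],-(b-a)[1])))
E
```

```text
knob [0.4852 0.0665 0.095 ] [0.485  0.0642 0.095 ] [0.4858 0.0667 0.0925]
pin [0.6142 0.0604 0.054 ] [0.6155 0.0609 0.054 ] [0.6148 0.0603 0.0532]
[0.5567 0.0637 0.0425] [0.5263 0.0653 0.0425]
[0.555  0.062  0.0425] [0.5252 0.064  0.0425]
hinge [0.6794 0.2539 0.15  ] [0.6836 0.2626 0.15  ]
pivot [0.7218 0.0584 0.045 ]
[0.6813 0.2418 0.149 ] [0.7288 0.0126 0.149 ] 0.2340833766952577 168.3096861079349
sill dir -2.2027781719895865
```

```bash
cat >> h.py <<'E'
from scipy.spatial.transform import Rotation as Ro
from scipy.optimize import brentq
np.set_printoptions(precision=4,suppress=True)
PIN=np.array([.6148,.0606]);KN=np.array([.485,.0657]);u=(PIN-KN)/np.linalg.norm(PIN-KN)
PIV=KN+.235*u; A0=np.arctan2((PIV-np.array([.6785,.2525]))[0],-(PIV-np.array([.6785,.2525]))[1])
H=PIV-.2*np.array([np.sin(A0),-np.cos(A0)])
def pivot(f): return H+.2*np.array([np.sin(A0+f),-np.cos(A0+f)])
FE=brentq(lambda f:np.linalg.norm(pivot(f)-PIN)-.195,.2,.8)
def tool(f,th,up=.032,ahead=.008,dyaw=0):
    """TCP pose with knob gripped at height `up` above bar mid-plane"""
    P=pivot(f); d=P-PIN; yaw=np.arctan2(d[1],d[0])
    R=Ro.from_euler('z',yaw)*Ro.from_euler('y',th)
    p=np.r_[P,.0425]+R.apply([-.235,0,up-ahead])
    return p,R*Ro.from_euler('x',-90,degrees=True),yaw
def rel(p0,R0,p,R):
    return np.r_[R0.inv().apply(p-p0)*1000,(R0.inv()*R).as_rotvec(degrees=True)]
def cur():
    o=env.get_obs(); return o['tool_pos'],Ro.from_euler('xyz',o['tool_rot'],degrees=True)
E
python3 - <<'E'
from h import *
print(A0,H,FE,PIV)
p0,R0=cur()
p,R,y=tool(0,0); print(p,np.degrees(y)); hp=p+[0,0,.1]; print('hover',rel(p0,R0,hp,R)); 
for f in (0,FE): print(tool(f,0)[0],np.degrees(tool(f,0)[2]))
E
```

```text
0.2077410180665789 [0.6786 0.2522] 0.4840368267068009 [0.7198 0.0565]
[0.485  0.0657 0.0665] -2.250063514568105
hover [ 417.3839   67.0508 -394.44     -0.005   -21.5172    0.0014]
[0.485  0.0657 0.0665] -2.250063514568105
[0.5755 0.0529 0.0665] 11.102736237940366
```

Call:
move_arm([
  [23,4,-22,0,-1,0],
  [46,7,-44,0,-2,0],
  [70,11,-66,0,-4,0],
  [93,15,-88,0,-5,0],
  [116,19,-110,0,-6,0],
  [139,22,-131,0,-7,0],
  [162,26,-153,0,-8,0],
  [186,30,-175,0,-9.5,0],
  [209,34,-197,0,-11,0],
  [232,37,-219,0,-12,0],
  [255,41,-241,0,-13,0],
  [278,45,-263,0,-14,0],
  [301,48,-285,0,-16,0],
  [325,52,-307,0,-17,0],
  [348,56,-329,0,-18,0],
  [371,60,-350,0,-19,0],
  [394,63,-372,0,-20.5,0],
  [417,67,-394,0,-21.5,0],
  [417,67,-394,0,-21.5,0],
  [417,67,-394,0,-21.5,0],
], claw=60)

```text
time_s: 2.67
tool_pos: [0.4852, 0.0642, 0.1665]
tool_rot: [-90.0, 0.0, -2.5]
force: [-0.9, -0.1, -0.1]
grip_width: 0.0601
```

```bash
python3 - <<'E'
from h import *
p0,R0=cur(); p,R,y=tool(0,0); print(env.get_obs()['time_s'],p0,env.get_obs()['tool_rot'],env.get_obs()['joint_velocities'],rel(p0,R0,p,R))
for c in('top','side'):
    q,d=read_camera(c); cv2.imwrite(f'pics/{c}1.png',q[:,:,::-1])
E
```

```text
2.6667 [0.4852 0.0642 0.1665] [-90.0068   0.0006  -2.533 ] [-1.7773 -0.407  -3.0577  0.0387 -1.0332  0.2605 -0.5932] [ -0.2707 100.0464   1.455    0.0067  -0.2829  -0.0006]
```

View pics/side1.png

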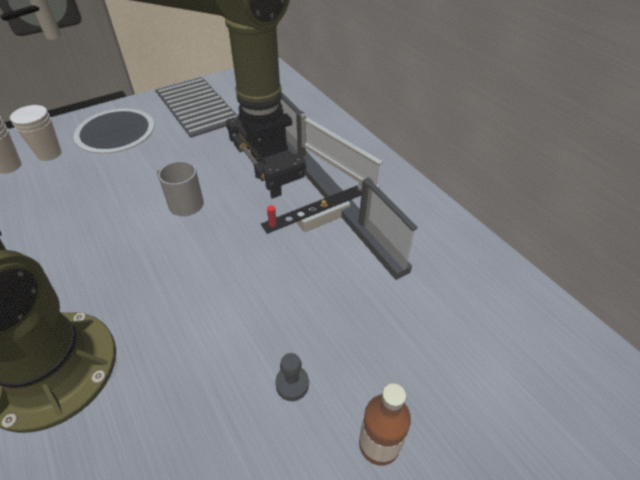

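The side picture shows the gripper with its jaws at about (275,188), above the red knob at (271,210), with nothing in the way. I'll descend.

Call:
move_arm([
  [0,15,1,0,0,0],
  [0,30,1,0,0,0],
  [0,45,1,0,0,0],
  [0,60,1,0,0,0],
  [0,75,1,0,0,0],
  [0,85,1,0,0,0],
  [0,93,1,0,0,0],
  [0,99,1,0,0,0],
  [0,99,1,0,0,0],
  [0,99,1,0,0,0],
  [0,99,1,0,0,0],
], claw=60)

```text
time_s: 3.68
tool_pos: [0.4855, 0.0674, 0.0682]
tool_rot: [-90.0, -0.1, -2.3]
force: [0.5, -0.4, -0.4]
grip_width: 0.0603
```

```bash
python3 - <<'E'
from h import *
for c in('top','side'):
    q,d=read_camera(c); crop(c,q,190,110,160,150,4,f'pics/{c}2.png')
E
```

```text
(no output)
```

View pics/side2.png

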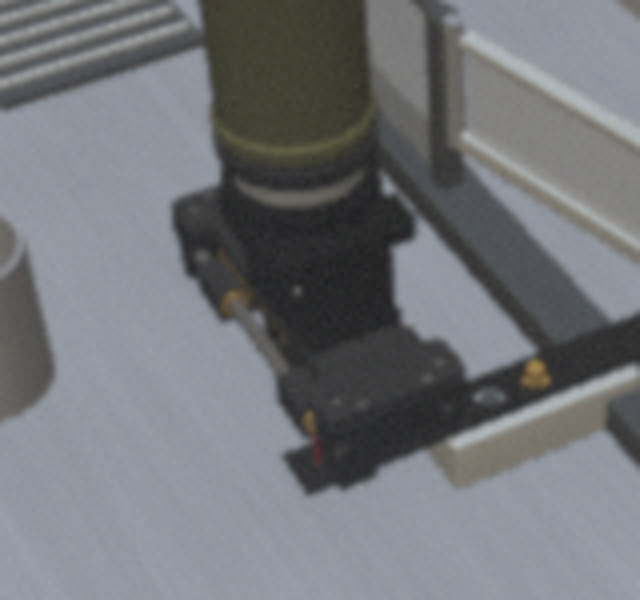

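View pics/top2.png

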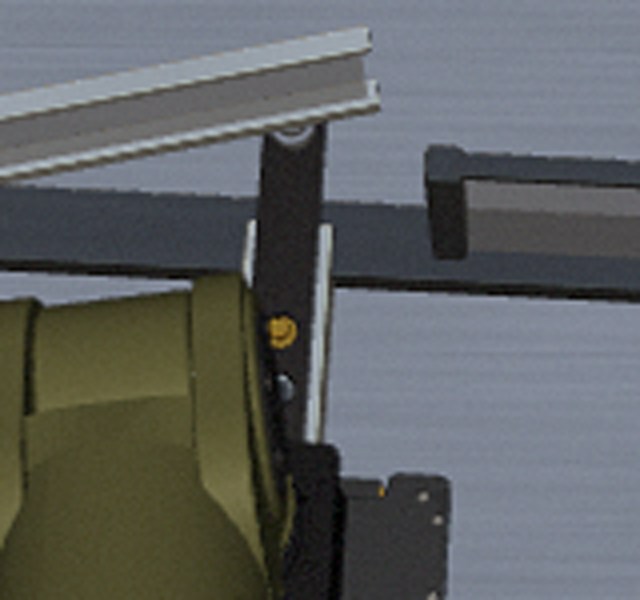

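The red knob shows between the fingers in the side crop at about (317,450), and the bar is still level. I'll close the gripper.

Call:
move_arm([
  [0,0,0,0,0,0],
  [0,0,0,0,0,0],
  [0,0,0,0,0,0],
  [0,0,0,0,0,0],
  [0,0,0,0,0,0],
  [0,0,0,0,0,0],
  [0,0,0,0,0,0],
  [0,0,0,0,0,0],
  [0,0,0,0,0,0],
  [0,0,0,0,0,0],
], claw=10, newtons=25)

```text
time_s: 4.62
tool_pos: [0.4849, 0.0672, 0.0676]
tool_rot: [-90.0, -0.0, -2.3]
force: [-0.6, -0.3, 0.0]
grip_width: 0.0172
```

```bash
python3 - <<'E'
from h import *
p0,R0=tool(0,0)[:2]
for th in np.linspace(0,.24,9): print(th,np.round(rel(p0,R0,*tool(0,th)[:2]),1))
E
```

```text
0.0 [0. 0. 0. 0. 0. 0.]
0.03 [ 0.8 -7.   0.   0.   0.   1.7]
0.06 [  1.9 -14.   -0.    0.    0.    3.4]
0.09 [  3.1 -21.    0.    0.    0.    5.2]
0.12 [  4.6 -28.    0.   -0.    0.    6.9]
0.15 [  6.2 -34.8   0.   -0.    0.    8.6]
0.18 [  8.1 -41.7  -0.   -0.    0.   10.3]
0.21 [ 10.2 -48.5   0.   -0.    0.   12. ]
0.24 [ 12.4 -55.2   0.    0.    0.   13.8]
```

Call:
move_arm([
  [0.4,-3.5,0,0,0,0.9],
  [0.8,-7,0,0,0,1.7],
  [1.3,-10.5,0,0,0,2.6],
  [1.9,-14,0,0,0,3.4],
  [2.5,-17.5,0,0,0,4.3],
  [3.1,-21,0,0,0,5.2],
  [3.8,-24.5,0,0,0,6],
  [4.6,-28,0,0,0,6.9],
  [5.4,-31.4,0,0,0,7.7],
  [6.2,-34.8,0,0,0,8.6],
  [7.1,-38.2,0,0,0,9.5],
  [8.1,-41.7,0,0,0,10.3],
  [9.1,-45,0,0,0,11.2],
  [10.2,-48.5,0,0,0,12],
  [11.3,-52,0,0,0,12.9],
  [12.4,-55.2,0,0,0,13.8],
  [12.4,-55.2,0,0,0,13.8],
  [12.4,-55.2,0,0,0,13.8],
])

```text
time_s: 6.12
tool_pos: [0.4976, 0.0667, 0.1227]
tool_rot: [-90.0, 13.8, -2.3]
force: [0.5, 0.5, -1.8]
grip_width: 0.0174
```

```bash
python3 - <<'E'
from h import *
print(tool(0,.24)[0],env.get_obs()['tool_pos'])
p0,R0=tool(0,.24)[:2]
for f in np.linspace(0,FE,19): print(round(f,3),np.round(rel(p0,R0,*tool(f,.24)[:2]),1).tolist())
q,d=read_camera('side'); crop('side',q,190,110,200,150,4,'pics/side3.png')
q,d=read_camera('top'); crop('top',q,140,90,180,165,4,'pics/top3.png')
E
```

```text
[0.4974 0.0652 0.1217] [0.4976 0.0667 0.1227]
0.0 [0.0, 0.0, 0.0, 0.0, 0.0, 0.0]
0.027 [5.1, -1.2, -1.4, -0.2, -0.7, 0.0]
0.054 [10.1, -2.5, -2.7, -0.3, -1.4, 0.0]
0.081 [15.2, -3.7, -3.9, -0.5, -2.1, 0.0]
0.108 [20.2, -4.9, -4.9, -0.7, -2.8, 0.0]
0.134 [25.3, -6.2, -5.8, -0.9, -3.5, 0.0]
0.161 [30.3, -7.4, -6.6, -1.0, -4.2, 0.0]
0.188 [35.3, -8.6, -7.3, -1.2, -5.0, 0.0]
0.215 [40.2, -9.8, -7.8, -1.4, -5.7, 0.0]
0.242 [45.2, -11.1, -8.2, -1.6, -6.4, 0.0]
0.269 [50.1, -12.3, -8.5, -1.7, -7.1, 0.0]
0.296 [55.0, -13.5, -8.6, -1.9, -7.9, 0.0]
0.323 [59.9, -14.6, -8.7, -2.1, -8.6, 0.0]
0.35 [64.7, -15.8, -8.6, -2.3, -9.3, 0.0]
0.376 [69.4, -17.0, -8.4, -2.5, -10.0, 0.0]
0.403 [74.2, -18.1, -8.1, -2.6, -10.8, 0.0]
0.43 [78.8, -19.3, -7.6, -2.8, -11.5, 0.0]
0.457 [83.5, -20.4, -7.0, -3.0, -12.2, 0.0]
0.484 [88.0, -21.5, -6.4, -3.2, -13.0, 0.0]
```

View pics/side3.png

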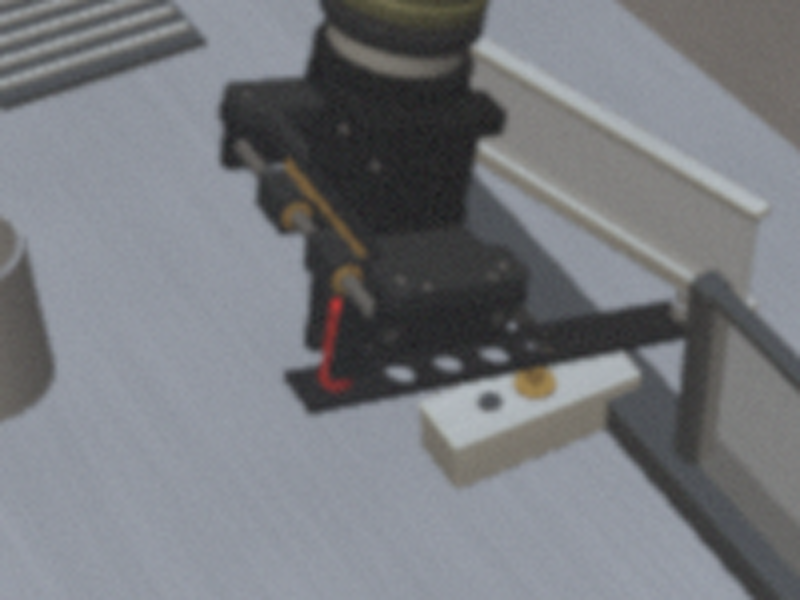

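View pics/top3.png

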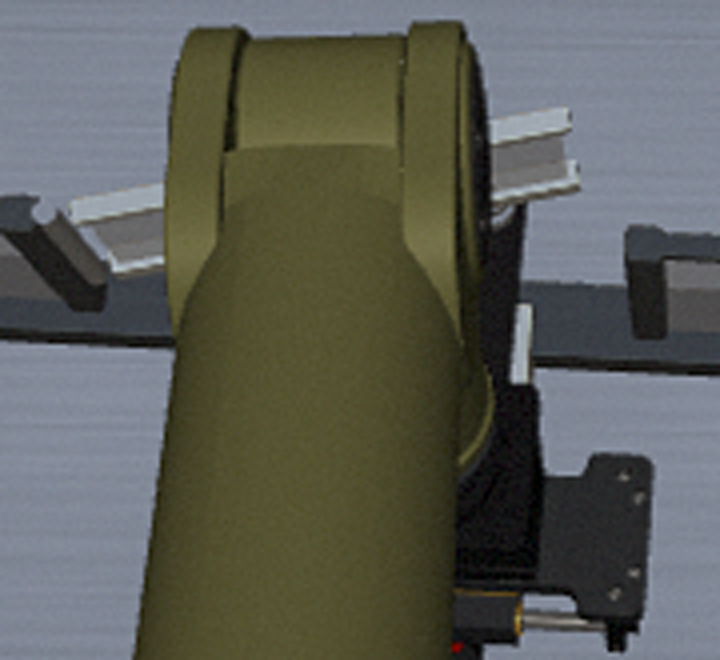

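The bar is clear of the pin: the brass pin shows free on the bracket at crop (535,382). Next I'll swing the flap wider.

Call:
move_arm([
  [5.1,-1.2,-1.4,-0.2,-0.7,0],
  [10.1,-2.5,-2.7,-0.3,-1.4,0],
  [15.2,-3.7,-3.9,-0.5,-2.1,0],
  [20.2,-4.9,-4.9,-0.7,-2.8,0],
  [25.3,-6.2,-5.8,-0.9,-3.5,0],
  [30.3,-7.4,-6.6,-1,-4.2,0],
  [35.3,-8.6,-7.3,-1.2,-5,0],
  [40.2,-9.8,-7.8,-1.4,-5.7,0],
  [45.2,-11.1,-8.2,-1.6,-6.4,0],
  [50.1,-12.3,-8.5,-1.7,-7.1,0],
  [55,-13.5,-8.6,-1.9,-7.9,0],
  [59.9,-14.6,-8.7,-2.1,-8.6,0],
  [64.7,-15.8,-8.6,-2.3,-9.3,0],
  [69.4,-17,-8.4,-2.5,-10,0],
  [74.2,-18.1,-8.1,-2.6,-10.8,0],
  [78.8,-19.3,-7.6,-2.8,-11.5,0],
  [83.5,-20.4,-7,-3,-12.2,0],
  [88,-21.5,-6.4,-3.2,-13,0],
  [88,-21.5,-6.4,-3.2,-13,0],
  [88,-21.5,-6.4,-3.2,-13,0],
])

```text
time_s: 7.88
tool_pos: [0.5879, 0.0569, 0.1226]
tool_rot: [-90.0, 13.8, 11.1]
force: [-0.1, 0.1, -2.3]
grip_width: 0.0174
```

```bash
python3 - <<'E'
from h import *
print(tool(FE,.24)[0],env.get_obs()['tool_pos'],env.get_obs()['tool_rot'],tool(FE,.24)[1].as_euler('xyz',degrees=True))
p0,R0=tool(FE,.24)[:2]
for th in np.linspace(.24,0,17): print(round(th,3),np.round(rel(p0,R0,*tool(FE,th)[:2]),1).tolist())
q,d=read_camera('side'); crop('side',q,190,110,200,150,4,'pics/side4.png')
q,d=read_camera('top'); crop('top',q,140,70,180,165,4,'pics/top4.png')
E
```

```text
[0.5878 0.0553 0.1217] [0.5879 0.0569 0.1226] [-90.0127  13.7753  11.1313] [-90.      13.751   11.1027]
0.24 [0.0, 0.0, 0.0, 0.0, 0.0, 0.0]
0.225 [-0.3, 3.5, -0.0, -0.0, -0.0, -0.9]
0.21 [-0.6, 7.1, -0.0, 0.0, -0.0, -1.7]
0.195 [-0.8, 10.6, -0.0, -0.0, -0.0, -2.6]
0.18 [-1.0, 14.1, -0.0, -0.0, -0.0, -3.4]
0.165 [-1.1, 17.7, -0.0, 0.0, -0.0, -4.3]
0.15 [-1.2, 21.2, -0.0, -0.0, -0.0, -5.2]
0.135 [-1.2, 24.8, -0.0, -0.0, -0.0, -6.0]
0.12 [-1.2, 28.3, -0.0, -0.0, 0.0, -6.9]
0.105 [-1.1, 31.8, -0.0, 0.0, -0.0, -7.7]
0.09 [-0.9, 35.4, -0.0, -0.0, -0.0, -8.6]
0.075 [-0.8, 38.9, -0.0, -0.0, -0.0, -9.5]
0.06 [-0.5, 42.5, -0.0, -0.0, -0.0, -10.3]
0.045 [-0.2, 46.0, -0.0, 0.0, -0.0, -11.2]
0.03 [0.2, 49.5, -0.0, -0.0, -0.0, -12.0]
0.015 [0.6, 53.0, -0.0, -0.0, -0.0, -12.9]
0.0 [1.0, 56.5, -0.0, -0.0, -0.0, -13.8]
```

View pics/side4.png

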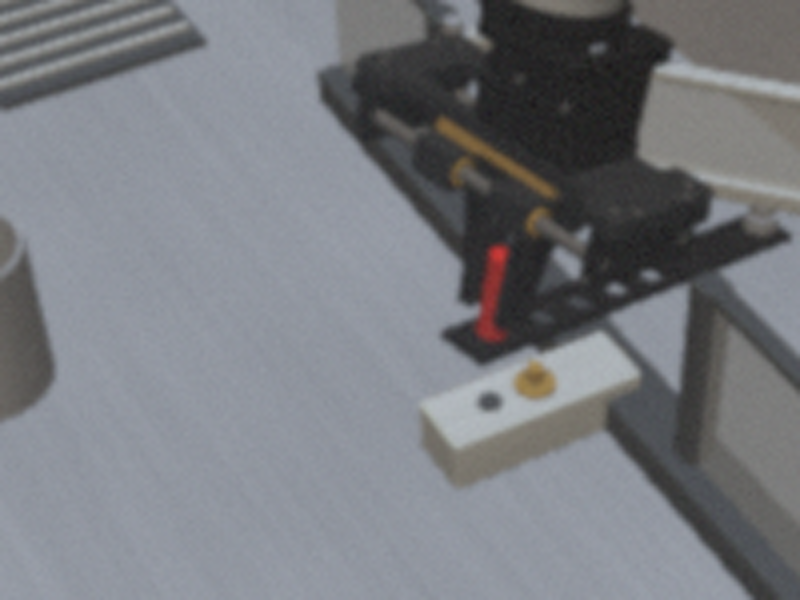

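View pics/top4.png

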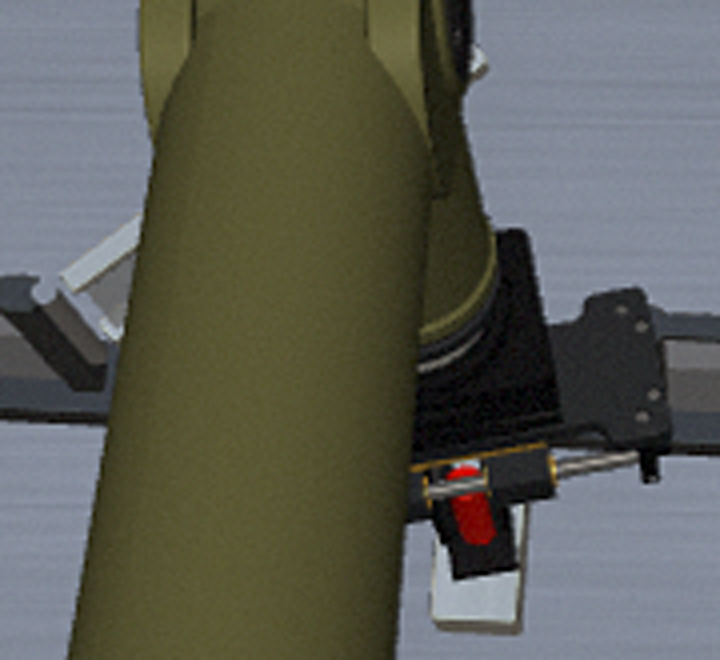

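Call:
move_arm([
  [-0.3,3.5,0,0,0,-0.9],
  [-0.6,7.1,0,0,0,-1.7],
  [-0.8,10.6,0,0,0,-2.6],
  [-1,14.1,0,0,0,-3.4],
  [-1.1,17.7,0,0,0,-4.3],
  [-1.2,21.2,0,0,0,-5.2],
  [-1.2,24.8,0,0,0,-6],
  [-1.2,28.3,0,0,0,-6.9],
  [-1.1,31.8,0,0,0,-7.7],
  [-1.1,31.8,0,0,0,-7.7],
  [-1.1,31.8,0,0,0,-7.7],
])

```text
time_s: 8.9
tool_pos: [0.5785, 0.055, 0.092]
tool_rot: [-90.0, 6.1, 11.1]
force: [-0.9, -0.3, -1.6]
grip_width: 0.0175
```

```bash
python3 - <<'E'
from h import *
print(tool(FE,.105)[0],env.get_obs()['tool_pos'])
q,d=read_camera('side'); crop('side',q,280,150,80,60,10,'pics/side5.png')
q,d=read_camera('top'); crop('top',q,220,150,80,60,10,'pics/top5.png')
# expected hole4 pos in side image
P=pivot(FE);d=(P-PIN)/np.linalg.norm(P-PIN)
for z in(.0605,.063,.0655): 
    X=np.r_[P-d*.195*np.cos(.105),z]; print('hole px',(proj('side',X)-[280,150])*10+4.5)
print('pin px',(proj('side',np.r_[PIN,.054])-[280,150])*10+4.5)
E
```

```text
[0.5793 0.0536 0.091 ] [0.5785 0.055  0.092 ]
hole px [442.5417 489.3542]
hole px [442.6932 481.1831]
hole px [442.8453 472.9828]
pin px [438.749  512.6697]
```

View pics/side5.png

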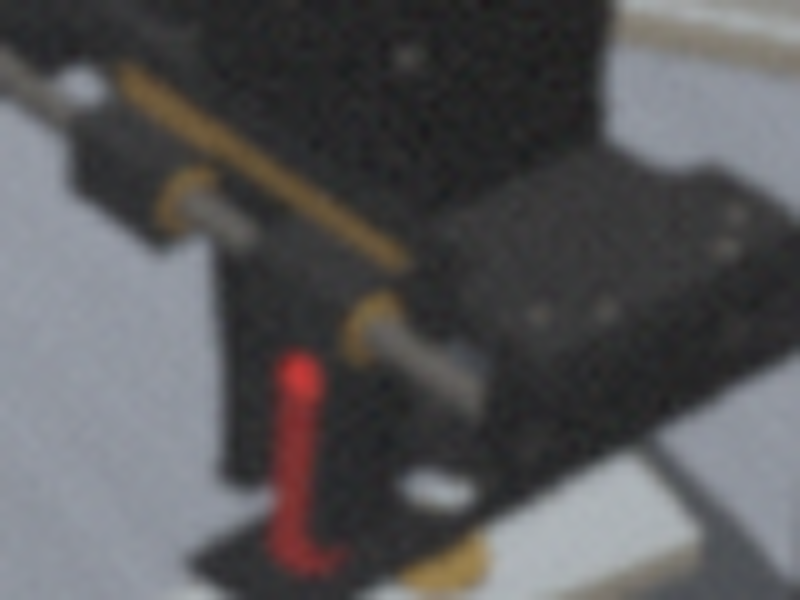

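View pics/top5.png

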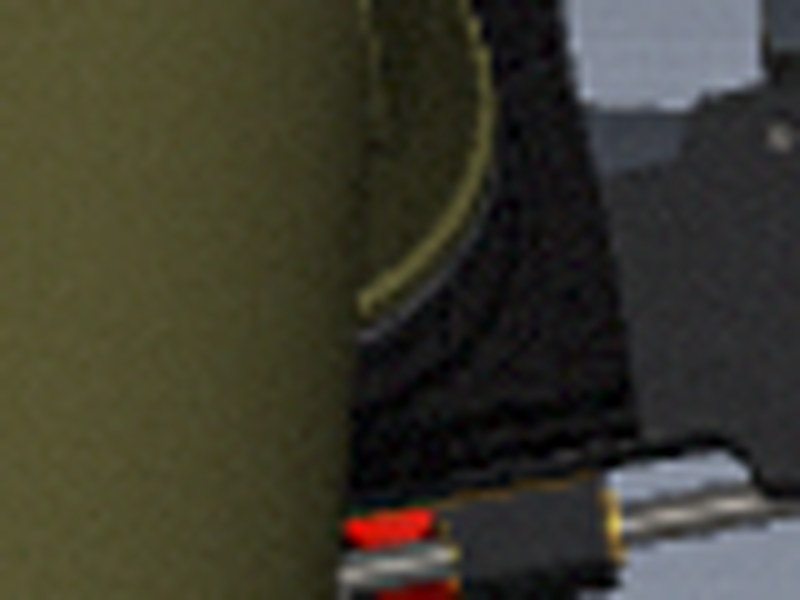

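```bash
python3 - <<'E'
from h import *
p0,R0=tool(FE,.105)[:2]
for th in np.linspace(.105,0,11): print(round(th,3),np.round(rel(p0,R0,*tool(FE,th)[:2]),1).tolist())
E
```

```text
0.105 [0.0, 0.0, 0.0, 0.0, 0.0, 0.0]
0.094 [-0.2, 2.5, -0.0, 0.0, 0.0, -0.6]
0.084 [-0.5, 4.9, -0.0, -0.0, 0.0, -1.2]
0.074 [-0.6, 7.4, -0.0, -0.0, 0.0, -1.8]
0.063 [-0.8, 9.9, -0.0, -0.0, 0.0, -2.4]
0.053 [-0.9, 12.4, -0.0, -0.0, 0.0, -3.0]
0.042 [-1.0, 14.8, -0.0, -0.0, -0.0, -3.6]
0.032 [-1.1, 17.3, -0.0, -0.0, 0.0, -4.2]
0.021 [-1.2, 19.8, -0.0, -0.0, -0.0, -4.8]
0.011 [-1.2, 22.3, -0.0, -0.0, 0.0, -5.4]
0.0 [-1.2, 24.8, -0.0, -0.0, -0.0, -6.0]
```

Call:
move_arm([
  [0.3,2.5,0,0,0,-0.6],
  [0.1,4.9,0,0,0,-1.2],
  [0,7.4,0,0,0,-1.8],
  [-0.2,9.9,0,0,0,-2.4],
  [-0.3,12.4,0,0,0,-3],
  [-0.4,14.8,0,0,0,-3.6],
  [-0.4,14.8,0,0,0,-3.6],
])

```text
time_s: 9.58
tool_pos: [0.5763, 0.0546, 0.0768]
tool_rot: [-90.0, 2.5, 11.1]
force: [-0.6, -1.2, -2.0]
grip_width: 0.0172
```

```bash
python3 - <<'E'
from h import *
print(tool(FE,.042)[0],env.get_obs()['tool_pos'],env.get_obs()['force'])
q,d=read_camera('side'); crop('side',q,280,160,80,60,10,'pics/side6.png')
E
```

```text
[0.5767 0.0531 0.0763] [0.5763 0.0546 0.0768] [-0.5761 -1.1933 -1.9606]
```

View pics/side6.png

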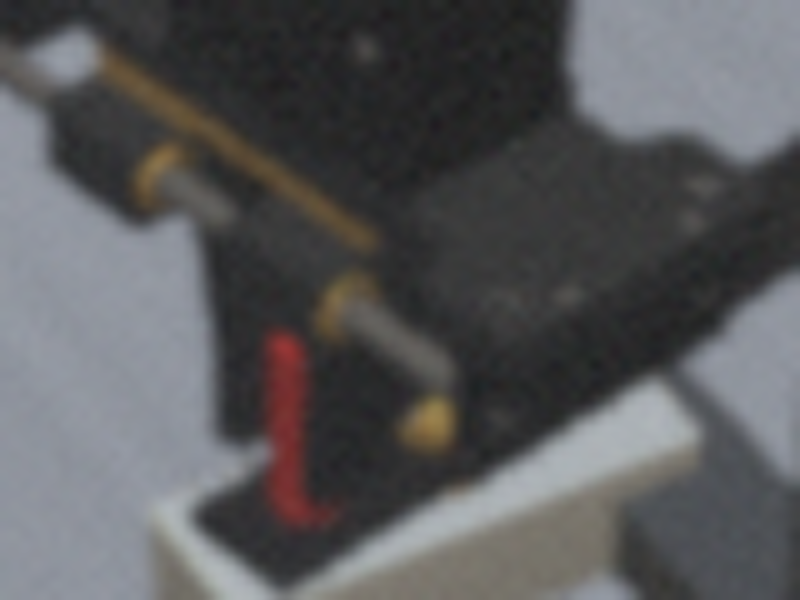

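The brass pin is coming up through the last hole at crop (430,425). I'll keep lowering to level.

Call:
move_arm([
  [-0.1,2.5,0,0,0,-0.6],
  [-0.2,5,0,0,0,-1.2],
  [-0.2,7.5,0,0,0,-1.8],
  [-0.2,10,0,0,0,-2.4],
  [-0.2,10,0,0,0,-2.4],
  [-0.2,10,0,0,0,-2.4],
])

```text
time_s: 10.13
tool_pos: [0.5764, 0.0546, 0.0675]
tool_rot: [-90.0, 0.1, 11.1]
force: [0.1, -0.2, 0.7]
grip_width: 0.0172
```

```bash
python3 - <<'E'
from h import *
print(tool(FE,0)[0],env.get_obs()['tool_pos'],env.get_obs()['force'])
q,d=read_camera('side'); crop('side',q,280,160,80,60,10,'pics/side7.png')
E
```

```text
[0.5755 0.0529 0.0665] [0.5764 0.0546 0.0675] [ 0.059  -0.2054  0.6527]
```

View pics/side7.png

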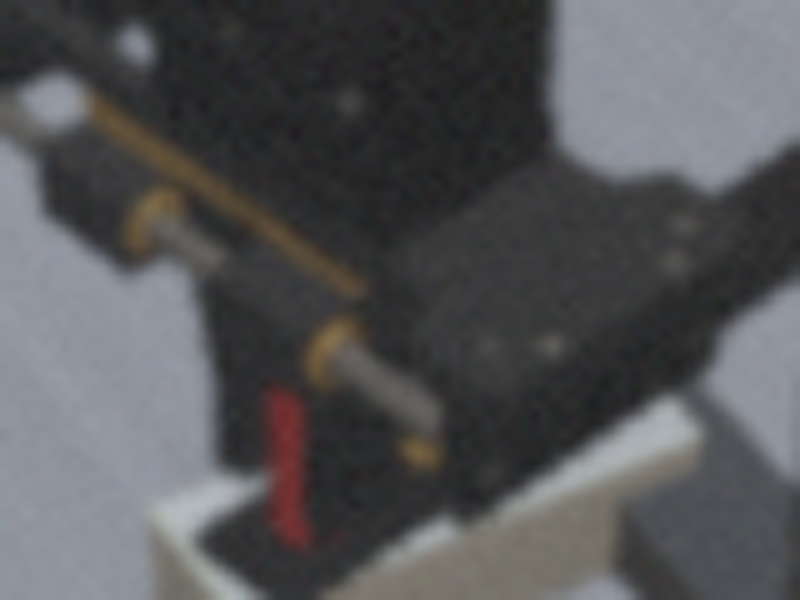

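The bar is down. Tool height is back at its grasp value (0.0675 against 0.0676) and the weight is off the tool. I'll release and go straight up.

Call:
move_arm([
  [0,0,0,0,0,0],
  [0,0,0,0,0,0],
  [0,0,0,0,0,0],
  [0,0,0,0,0,0],
  [0,0,0,0,0,0],
  [0,0,0,0,0,0],
  [0,-5,0,0,0,0],
  [0,-15,0,0,0,0],
  [0,-30,0,0,0,0],
  [0,-50,0,0,0,0],
  [0,-75,0,0,0,0],
  [0,-100,0,0,0,0],
  [-20,-120,0,0,0,0],
  [-45,-130,20,0,0,0],
  [-70,-130,45,0,0,0],
  [-90,-130,75,0,0,0],
  [-100,-130,110,0,0,0],
  [-110,-130,140,0,0,0],
  [-110,-130,170,0,0,0],
  [-110,-130,200,0,0,0],
], claw=50)

```text
time_s: 11.85
tool_pos: [0.4295, 0.231, 0.1992]
tool_rot: [-89.9, -0.0, 11.1]
force: [0.8, 0.7, 0.3]
grip_width: 0.0498
```

```bash
python3 - <<'E'
from h import *
q,d=read_camera('side'); crop('side',q,230,110,160,120,5,'pics/side8.png')
q,d=read_camera('top'); crop('top',q,140,70,200,150,4,'pics/top8.png')
E
```

```text
(no output)
```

View pics/side8.png

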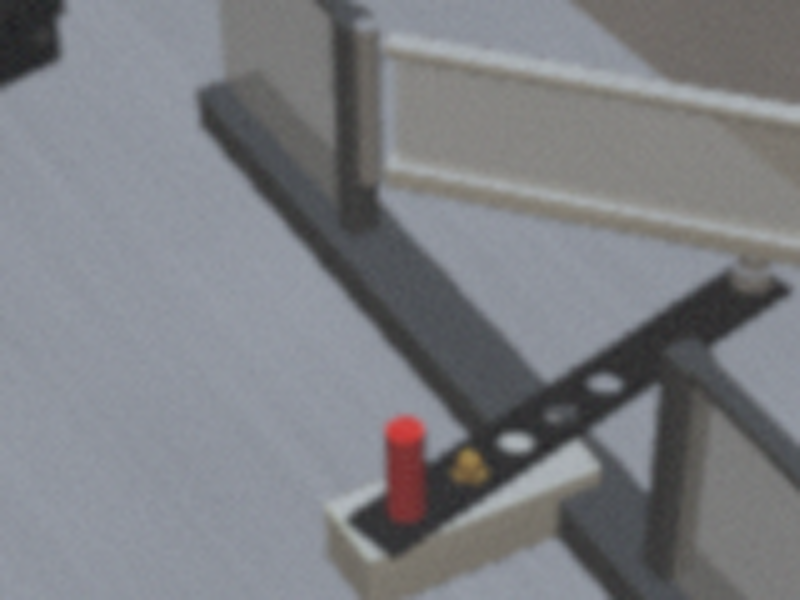

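View pics/top8.png

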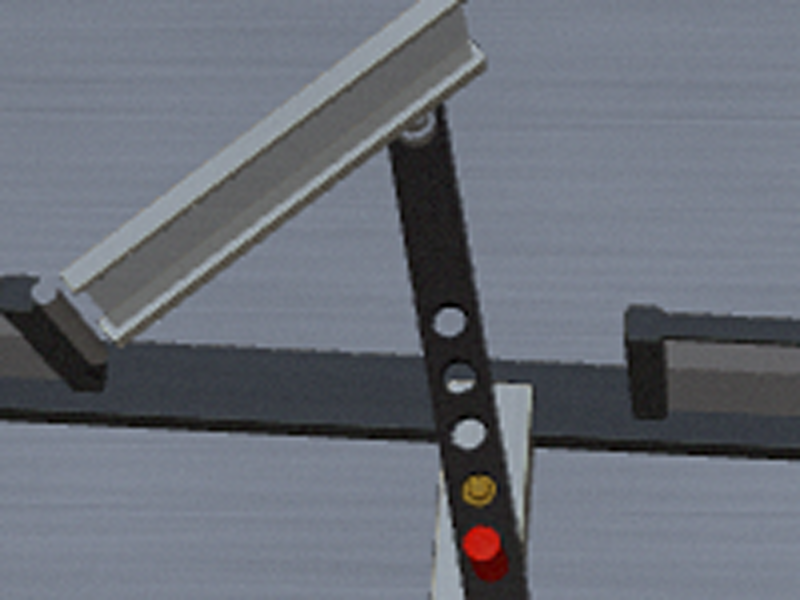

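The pin is in the last hole (top crop (479,490), next to the knob). I'll check the knob height, the other objects and that everything is still before handing in.

Call:
move_arm([
  [0,-20,0,0,0,0],
  [0,-20,0,0,0,0],
  [0,-20,0,0,0,0],
  [0,-20,0,0,0,0],
  [0,-20,0,0,0,0],
  [0,-20,0,0,0,0],
])

```text
time_s: 12.45
tool_pos: [0.43, 0.2291, 0.217]
tool_rot: [-90.0, 0.2, 11.1]
force: [-0.6, -0.2, -0.8]
grip_width: 0.0499
```

```bash
python3 - <<'E'
from h import *
k=tri((230+(406-2)/5,110+(430-2)/5),(140+(482-1.5)/4,70+(545-1.5)/4)); print('knob top',k,'expect z .095')
print('pin', at_z('top',(140+(479-1.5)/4,70+(489-1.5)/4),.054), 'knob-pin', np.linalg.norm(k[:2]-PIN))
q,d=read_camera('side'); q0=cv2.imread('pics/side0.png')[:,:,::-1]; 
for n,(a,b,c,e) in dict(tamper=(265,345,320,405),syrup=(350,380,420,470),pitcher=(150,155,210,220)).items():
    print(n,np.abs(q[b:e,a:c].astype(int)-q0[b:e,a:c]).mean())
cv2.imwrite('pics/side9.png',q[:,:,::-1]); o=env.get_obs(); print(o['time_s'],o['force'],abs(o['joint_velocities']).max())
E
```

```text
knob top [0.5772 0.0544 0.0928] expect z .095
pin [0.6148 0.0609 0.054 ] knob-pin 0.03809104144708306
tamper 2.703030303030303
syrup 2.7547089947089947
pitcher 2.5937606837606837
12.5 [-0.8274 -0.3815 -0.2956] 0.09137774956396333
```

View pics/side9.png

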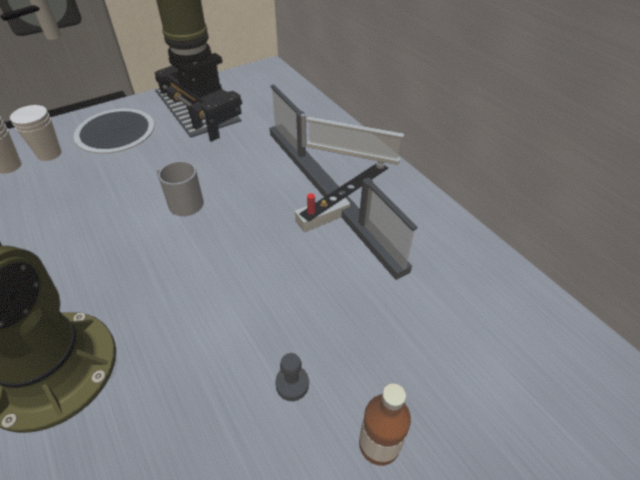

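```bash
python3 -c "
from cell import job
print(job.sign_off())"
```

```text
the job is handed in; nothing more can be done
None
```

I gripped the red knob, lifted the stay bar off the pin (it started in the first hole), and swung the flap about 0.48 rad wider. Then I lowered the last hole over the pin, let go, backed the arm away and handed the job in at about 12.5 s.

**Last checks:**
- **Hole on pin:** Both cameras show the brass pin coming up through the hole next to the knob. The knob measures 38 mm from the pin, against 40 mm nominal. That puts the hole about 2 mm off the pin's centre along the bar, within the 7 mm allowed.
- **Bar level:** The top of the knob triangulates to 92.8 mm. That is 2 mm below the nominal 95 mm, but it matches the 92.5 mm I measured with the bar level at the start, so I put it down to camera calibration.
- **Other objects:** The pitcher, bottle and tamper show no change in the side picture.
- **Arm:** It was clear of everything and still. The last force reading was under 1 N.

I did not measure the flap's speed directly.

The networks' point estimates were unreliable, with several names landing on the wrong part. I used pixel positions with the known heights and the calibration instead. The measured tool position stayed about 1.5 mm to the left (+y) of my camera-based plan throughout, and the hole still went over the pin without any sign of jamming.

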